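# Hold the check filter down in the photometer's slot

## Task

The photometer is due for its filter check. Take the framed check filter (the one with the round glass window, not the solid dark slide beside it) out of its stand, lower it through the slotted adapter, which may be fitted in either of the photometer's two bays, and press it down against the spring lifter until its shoulder is fully home on the adapter. The lifter pushes it out as soon as it is let go, so finish while still holding it down by its tab; leave the dark slide, the bottles, the beaker and the dishes where they are.

Things in the scene. Friction and masses are not known exactly. Their poses are not given: they have to be found in the camera images.
- filter_centre (a point): Centre (half-way up) of the check filter, a loose upright frame, 80 g, 109 mm high: black blade 58 high, 40 wide, 8 thick with a round 24 mm glass window; on it a black shoulder 54 wide, 20 thick, 5 high; on that a grip tab. The foot is 54.5 mm below this point (lowest 4 mm narrowed to 37 x 6), the shoulder's underside 3.5 mm above it. z up, x across the thickness, y along the width.
- filter_tab (a point): Middle of the check filter's bare aluminium grip tab, 34 mm wide, 10 mm thick, 46 mm high, 31.5 mm above filter_centre, same axes; the tab stands on the shoulder and is the place to grip, across its 10 mm thickness. The upper half leaves fingertips clear of the shoulder.
- dark_centre (a point): Centre (half-way up) of the dark slide, a loose frame of the same outline, sizes and axes as the filter, but with a solid blade without window. It stands in the other slot of the stand and stays there.
- stand: Aluminium block fixed to the bench, 56 mm in its x, 158 in its y, 28 high, origin at the middle of its underside. Two slots, 10 x 42 mm and 18 deep, at y = +38 and -38 mm on its own y axis. Filter and dark slide stand upright in them, feet 10 mm above the bench, blades along the stand's y; which is in which slot varies.
- reader: Photometer, a white box fixed to the bench, 224 mm wide (its y), about 180 deep (its x), shell 80 high, sloping front with display and keys towards its -x. Origin at the middle of its underside. Two adapter bays at x = +22 mm, y = +52 and y = -52 mm in its frame; which adapter is in which bay varies.
- slot_mouth (a point): Middle of the slot's mouth at the flat top of the slotted adapter (aluminium block, 66 x 78 mm, fixed in one bay), 86 mm above the bench. Slot 10 mm across (its x), 42 long (its y): 2 mm more than the blade each way; straight walls, 3 mm lead-in chamfer round the mouth. z up. With the filter home its shoulder lies on the top face and filter_centre is 3.5 mm below this point.
- tube_mouth (a point): Middle of the mouth of the other adapter, same block but with a round hole of 18 mm for tubes, top face also at 86 mm. The filter does not go in here.
- lifter (a joint): Travel in m of the spring lifter down in the slot of the slotted adapter: 0 = up (its top 44 mm below the mouth), 0.014 = pressed down by the blade's foot when the shoulder is home; its own stop is at 0.0145. The spring pushes up with about 2 N at 0 and 6 N when the filter is home.
- small_beaker_centre (a point): Centre of a small glass beaker, 55 mm across, 71 mm high; bystander.
- bottle_front_centre (a point): Centre of a small white bottle, 36 mm across, 70 mm high, nearer the robot; bystander.
- bottle_back_centre (a point): Centre of a small white bottle, 38 mm across, 82 mm high, farther from the robot; bystander.
- dish_stack_centre (a point): Centre of a stack of culture dishes, 60 mm across, 45 mm high; bystander.
There are look-alikes about, which are no part of the job. What is shaped like the part that bears filter_centre but blue is not meant.

How it is judged:
By the outcome, as a careful person would: the job done as asked, in the order asked, and still so for the second after the job is handed in, while the arm keeps its last pose, push and grip.
It also fails if it takes over 48 s, if anything falls off the work surface, if the arm or the gripper's body presses on something with over 40 N, if the wrist force passes 120 N, or if a joint passes its speed limit or range.

## Robot

A 6-joint arm with a two-finger parallel gripper is mounted at the origin on a cart in front of the work surface, level with it; the furniture and walls round the work are solid. World frame = base frame: x ahead of the robot, y to its left, z up, the work surface at z = 0. Lengths are in m, angles in rad, forces in N, time in s.
With the tool pointing down it reaches from about 0.375 to 0.825 m from the base axis. Payload 5.5 kg.
Tool frame: the origin (TCP) lies on the centre line of the jaws, within the pads' length; the fingertips stand 11 mm ahead of it and the grasp point (between the pads) lies 8 mm behind it (ctrl.tip_reach is the distance from the TCP to the fingertips, in m); x points along the fingers, z is the direction in which the jaws open and shut, and the axes are right-handed (so a half turn about x gives the same grasp; the last joint's range is limited). The gripper opens to 85 mm and grips with 20 to 120 N. Pads are 22 mm wide; open, the fingers measure 114 mm over their backs; the gripper's body (76 mm by 85 mm) begins 54 mm behind the grasp point. The pads swing forward as they close: fully open they stand 13 mm farther back than shut.
Start: joints at [-1.164, 0.314, -0.047, 1.21, 0, 1.571], TCP at [0.237, -0.551, 0.242] pointing down, gripper open.
Joint ranges: [-2.67, 2.67], [-0.69, 1.73], [-1.03, 1.25], [-2.08, 2.16], [-1.42, 1.45], [-3.14, 3.14]. Speed limits (rad/s): [2.39, 2.39, 3.01, 3.14, 3.14, 3.14].

## Interface

Orientations are given as a unit quaternion [w, x, y, z].
In Python, from bench import ctrl gives the robot as it stands.
- The arm moves only by the tool carry_out, never from a script. Its argument "increments" is text: rows parted by semicolons, each of 7 numbers parted by spaces: the shift along the tool's x, y, z in m, then the turn, a rotation vector about the tool's x, y, z in degrees, then the closure, from -1 (fully open) to 1 (shut). In form: tx ty tz ax ay az gripper; .... A call has 1 to 10 rows; each row shifts and turns the commanded pose from where the row before left it, along the tool's axes as they then stand; what a row does not reach is not made up. A row lasts 1/10 s, in which the tool goes at most 50 mm and 8.59 degrees, less where a joint would pass 70% of its speed; a pose out of reach is approached as far as the arm can. A call is refused whole if a number of a shift passes 0.05 or a number of a turn 8.59, either way. A call with a gripper value outside its range is refused whole. The fingers move at their own pace and stop on an object; "newtons" is the grip in N (left out, the last holds). Time passes only in rows, so rows that do not move let the fingers close. It gives the time, the measured TCP pose, the force and the opening at its end, in the units of the state.
- ctrl.get_obs(): the state, without advancing time (a new reading comes with each control period).
- ctrl.snapshot(name): name is "scene" or "top" or "wrist"; returns a dict with "img" (400x640x3 uint8, red, green, blue), "mtx" (3x3 intrinsics, pixels), "eye" and "attitude" of the camera in the world. Camera axes: x right, y up, looking along -z (the intrinsics and any distortion apply to the point x, -y, -z); pixel columns grow to the right and rows downward; lengths in m; the calibration is good to about 2 mm. The wrist camera is an equidistant fisheye: a pixel r from the principal point sees the ray r / f radians off the axis. A picture is of the moment at which its call begins. There is no depth.
- ctrl.close_job(): hands the job in, once; it reports no verdict.
The state is a dict: "time": time; "joint_positions": joint angles; "qvel": joint speeds; "tau": joint torques, N m; "position": TCP position; "orientation": TCP orientation; "ft_force": force on the tool from outside, world axes, zero at the start; "ft_torque": the same for the moment, N m; "finger_gap": opening from 0.0 (shut) to 1.0 (fully open).
Only numpy, scipy, OpenCV 4.12 (cv2) and the standard library are available. Lean on these libraries where they do the work, as an engineer would, in place of code of your own. Each camera call takes 0.05 s, during which the arm holds its last target.

## Working session

There is one attempt and no reset: what is moved stays moved. The work goes in short steps, Python scripts to look and compute and a tool call to move; the robot and the scene stay as the last step left them, time stands still between calls to the robot, and variables do not carry over. Pictures are saved under pics/ and viewed, and the job is handed in when it is done.

Besides the shell and the picture viewer there is one more tool, called after "Call:" as name(argument=value, ...) on one line, values as JSON. carry_out: Moves the arm, as the interface text tells. Its arguments: {"type":"object","properties":{"increments":{"type":"string"},"newtons":{"type":"number"}},"required":["increments"]}

```bash
mkdir -p pics; ls; python3 - <<'E'
from bench import ctrl
import cv2,pickle
o=ctrl.get_obs();print(o, ctrl.tip_reach)
for n in("scene","top","wrist"):
    s=ctrl.snapshot(n);cv2.imwrite(f"pics/{n}0.png",s["img"][:,:,::-1]);pickle.dump(s,open(f"pics/{n}0.pkl","wb"));print(n,s["mtx"],s["eye"],s["attitude"],[k for k in s])
E
```

```text
pics
{'time': 0.0, 'joint_positions': array([-1.16396572e+00,  3.14226268e-01, -4.80591549e-02,  1.21018495e+00,
       -2.88249310e-06,  1.57079242e+00]), 'qvel': array([-0.00169513,  0.00074737, -0.000306  ,  0.00072625, -0.00068622,
       -0.00014204]), 'tau': array([ 4.24222335e-04, -5.39591682e+01,  3.39750230e+01,  1.91457442e-02,
       -1.32465516e-04,  1.56986761e-05]), 'position': array([ 0.23720456, -0.55052921,  0.24144312]), 'orientation': array([ 0.59020443,  0.38900667,  0.59119441, -0.3883577 ]), 'ft_force': array([ 0.22710535,  0.28965466, -0.77422158]), 'ft_torque': array([ 0.02495931,  0.00312505, -0.0004136 ]), 'finger_gap': 0.9987415059586583} 0.011
scene [[424.1882019    0.         317.77758057]
 [  0.         424.1882019  201.57707132]
 [  0.           0.           1.        ]] [0.07057332 0.75153024 0.83075585] [-0.27986569 -0.12236112  0.3797103   0.87322565] ['img', 'mtx', 'eye', 'attitude']
top [[398.57465003   0.         322.84014511]
 [  0.         398.57465003 202.34289808]
 [  0.           0.           1.        ]] [0.36726224 0.07364714 1.01455263] [ 0.70999129  0.06889259 -0.06533365 -0.69778055] ['img', 'mtx', 'eye', 'attitude']
wrist [[309.70691629   0.         319.550303  ]
 [  0.         309.70691629 198.43521163]
 [  0.           0.           1.        ]] [ 0.31440494 -0.51691141  0.37352571] [ 0.82387482 -0.1388169   0.09190982 -0.54176815] ['img', 'mtx', 'eye', 'attitude']
```

View pics/scene0.png

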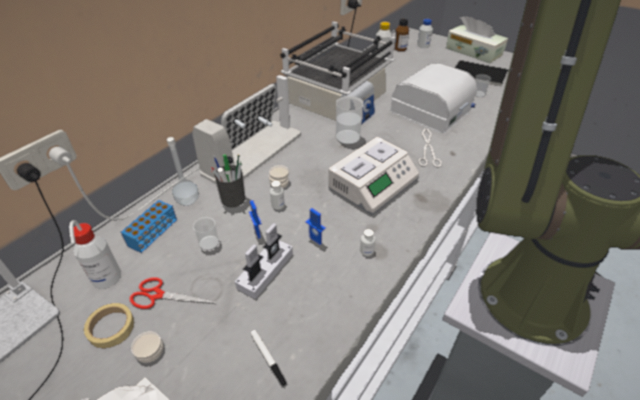

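View pics/top0.png

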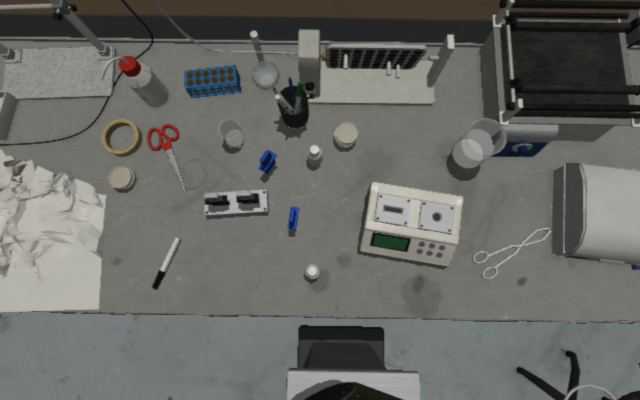

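View pics/wrist0.png

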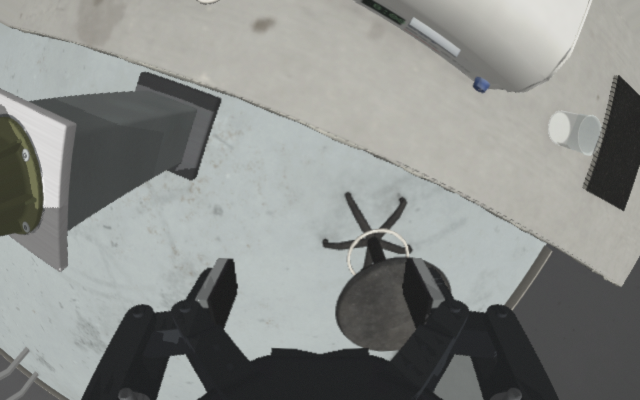

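The scene view shows the stand at about (265,265) with two black frames, blue look-alikes at (255,217) and (316,226), and the photometer at (373,175). In the top view the stand is at (236,203), the slotted adapter at (393,209) and the tube adapter at (437,216). I'll enlarge these crops.

```bash
python3 - <<'E'
import cv2,numpy as np
s=cv2.imread("pics/scene0.png");t=cv2.imread("pics/top0.png")
a=cv2.resize(s[215:300,225:345],None,fx=6,fy=6,interpolation=cv2.INTER_CUBIC);cv2.imwrite("pics/c1.png",a)
a=cv2.resize(t[180:225,195:310],None,fx=6.8,fy=6.8,interpolation=cv2.INTER_CUBIC)
b=cv2.resize(t[180:272,355:470],None,fx=6,fy=6,interpolation=cv2.INTER_CUBIC)
cv2.imwrite("pics/c2.png",a);cv2.imwrite("pics/c3.png",b)
E
```

```text
(no output)
```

View pics/c1.png

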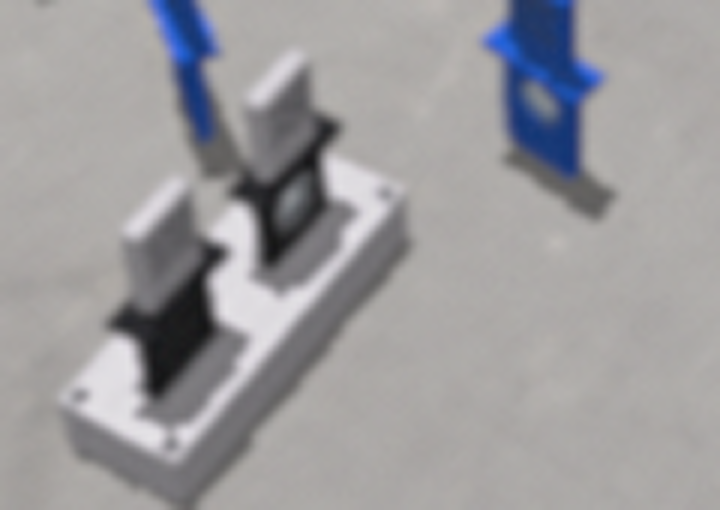

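View pics/c2.png

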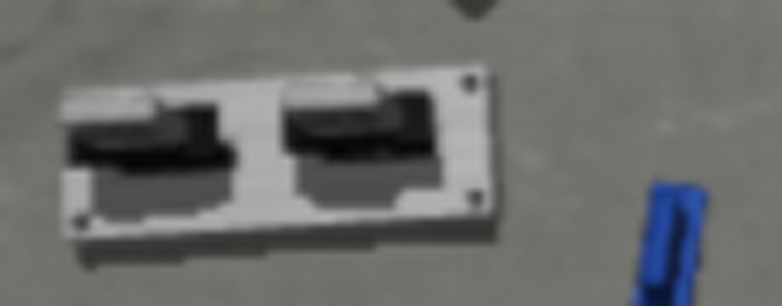

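View pics/c3.png

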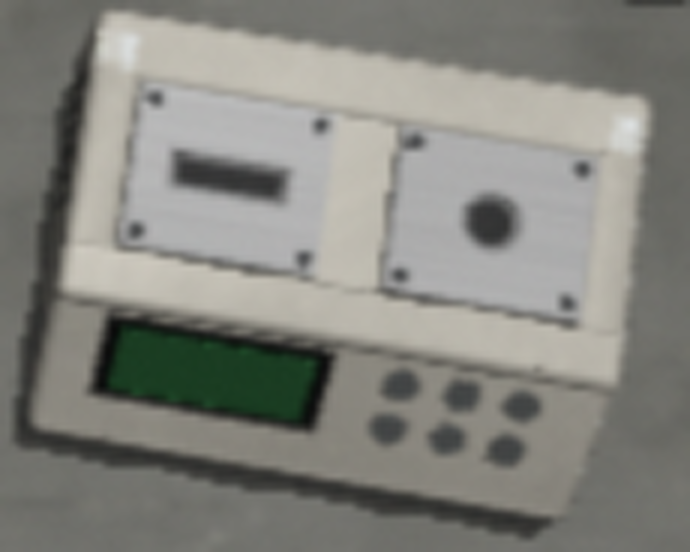

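```bash
cat > h.py <<'E'
import numpy as np
from scipy.spatial.transform import Rotation as R
def rot(q): return R.from_quat([q[1],q[2],q[3],q[0]])
def rays(s,uv,fish=False):
    uv=np.atleast_2d(uv).astype(float);K=s["mtx"]
    x=(uv-K[:2,2])/[K[0,0],K[1,1]]
    if fish:
        r=np.linalg.norm(x,axis=1,keepdims=True);d=np.c_[x/r*np.sin(r),np.cos(r)]
    else: d=np.c_[x,np.ones(len(x))]
    d=d*[1,-1,-1]
    return rot(s["attitude"]).apply(d)
def plane(s,uv,z,fish=False):
    d=rays(s,uv,fish);e=np.array(s["eye"]);return e+d*((z-e[2])/d[:,2])[:,None]
def project(s,P,fish=False):
    c=rot(s["attitude"]).inv().apply(np.atleast_2d(P)-s["eye"])*[1,-1,-1];K=s["mtx"]
    if fish:
        th=np.arctan2(np.hypot(c[:,0],c[:,1]),c[:,2]);x=c[:,:2]/np.hypot(c[:,0],c[:,1])[:,None]*th[:,None]
    else: x=c[:,:2]/c[:,2:]
    return x*[K[0,0],K[1,1]]+K[:2,2]
E
python3 - <<'E'
from h import *
import pickle
t=pickle.load(open("pics/top0.pkl","rb"));s=pickle.load(open("pics/scene0.pkl","rb"))
np.set_printoptions(precision=4,suppress=True)
c=np.array([(62,90),(487,65),(495,215),(65,240)])/6.8+[195,180]-.43
P=plane(t,c,.028);print(P,P.mean(0)); print(np.linalg.norm(P-np.roll(P,-1,0),axis=1))
c=np.array([(57,398),(340,155),(408,195),(178,465)])/6+[225,215]-.42
P=plane(s,c,.028);print("scene",P); 
h=np.array([(155,97),(321,125),(303,260),(137,231),(229,177),(492,221)])/6+[355,180]-.42
P=plane(t,h,.086);print(P,P[:4].mean(0));d=P[1]-P[0]+P[2]-P[3];print("yaw slot y",np.degrees(np.arctan2(-d[1],-d[0])), "bays", P[5]-P[4],np.linalg.norm(P[5]-P[4]))
E
```

```text
[[0.5765 0.3828 0.028 ]
 [0.5888 0.2247 0.028 ]
 [0.5321 0.2192 0.028 ]
 [0.52   0.3775 0.028 ]] [0.5543 0.301  0.028 ]
[0.1585 0.057  0.1587 0.0568]
scene [[0.5735 0.3826 0.028 ]
 [0.5639 0.222  0.028 ]
 [0.5269 0.2229 0.028 ]
 [0.5149 0.3786 0.028 ]]
[[ 0.5642 -0.0567  0.086 ]
 [ 0.554  -0.1222  0.086 ]
 [ 0.5    -0.114   0.086 ]
 [ 0.5104 -0.0492  0.086 ]
 [ 0.5325 -0.0855  0.086 ]
 [ 0.5167 -0.1884  0.086 ]] [ 0.5322 -0.0855  0.086 ]
yaw slot y 81.03405991908518 bays [-0.0158 -0.1028  0.    ] 0.10404525748557877
```

```bash
cat > go.py <<'E'
from h import *
from bench import ctrl
def need(target,yaw):
    """target TCP; yaw (deg) of filter x; tool z = +/- that; prints total shift in tool axes after turning & tool-x turn"""
    o=ctrl.get_obs();p=o["position"];A=rot(o["orientation"]).as_matrix()
    best=None
    for sg in(1,-1):
        z=sg*np.array([np.cos(np.radians(yaw)),np.sin(np.radians(yaw)),0]);x=np.array([0,0,-1.]);B=np.c_[x,np.cross(z,x),z]
        rv=np.degrees(R.from_matrix(A.T@B).as_rotvec())
        print("sign",sg,"rotvec tool",rv.round(2),"shift in final axes",(B.T@(np.array(target)-p)).round(4))
    print("shift in present tool axes",(A.T@(np.array(target)-p)).round(4),"pos",p.round(4),"q",o["joint_positions"].round(3),"t",o["time"],"F",o["ft_force"].round(1),"gap",o["finger_gap"])
E
python3 -c "
from go import *
need([.49,.25,.24],4.4)
print(rot(ctrl.get_obs()['orientation']).as_matrix().round(3))
s=ctrl.snapshot('wrist');A=rot(ctrl.get_obs()['orientation']).as_matrix();print((A.T@(s['eye']-ctrl.get_obs()['position'])).round(3),(A.T@rot(s['attitude']).as_matrix()).round(3))"
```

```text
sign 1 rotvec tool [-7.109e+01 -7.000e-02 -5.000e-02] shift in final axes [0.0016 0.7789 0.3134]
sign -1 rotvec tool [ 1.0891e+02 -5.0000e-02  7.0000e-02] shift in final axes [ 0.0016 -0.7789 -0.3134]
shift in present tool axes [ 0.0025  0.5489 -0.6353] pos [ 0.2372 -0.5506  0.2416] q [-1.164  0.314 -0.048  1.21   0.     1.571] t 0.15 F [-0.3  0.8 -0.3] gap 1.0033407713872733
[[-0.001  0.918  0.396]
 [ 0.001  0.396 -0.918]
 [-1.     0.    -0.001]]
[-0.132  0.084 -0.001] [[-0.     0.328 -0.945]
 [ 0.001  0.945  0.328]
 [ 1.    -0.    -0.   ]]
```

Candidates, with scene pixels:
- Black frame with a glass window at (273,240): this is the check filter.
- Black frame with a solid blade at (251,260): this is the dark slide.
- Blue frames at (255,217) and (316,226): look-alikes.

The close crop c1 shows the round window in the black frame at (273,240), which is the one at (248,199) in the top view, so I choose that one. I'll turn the tool first, then cross over.

Call:
carry_out(increments="0 0 0 -7.9 0 0 -1;0 0 0 -7.9 0 0 -1;0 0 0 -7.9 0 0 -1;0 0 0 -7.9 0 0 -1;0 0 0 -7.9 0 0 -1;0 0 0 -7.9 0 0 -1;0 0 0 -7.9 0 0 -1;0 0 0 -7.9 0 0 -1;0 0 0 -7.9 0 0 -1")

```text
time: 1.1
position: [0.2373, -0.5509, 0.2421]
orientation: [0.706, -0.029, 0.707, 0.029]
ft_force: [-0.2, 0.1, -0.1]
finger_gap: 0.999
```

Call:
carry_out(increments="0 0.045 0.018 0 0 0 -1;0 0.045 0.018 0 0 0 -1;0 0.045 0.018 0 0 0 -1;0 0.045 0.018 0 0 0 -1;0 0.045 0.018 0 0 0 -1;0 0.045 0.018 0 0 0 -1;0 0.045 0.018 0 0 0 -1;0 0.045 0.018 0 0 0 -1;0 0.045 0.018 0 0 0 -1;0 0 0 0 0 0 -1")

```text
time: 2.1
position: [0.3689, -0.1298, 0.2424]
orientation: [0.707, -0.03, 0.706, 0.031]
ft_force: [0.3, -0.6, 0.5]
finger_gap: 0.999
```

```bash
python3 -c "
from go import *
need([.49,.25,.24],4.4)"
```

```text
sign 1 rotvec tool [ 0.51  0.06 -0.1 ] shift in final axes [0.0024 0.3694 0.1499]
sign -1 rotvec tool [-1.7949e+02  1.6000e-01  9.0000e-02] shift in final axes [ 0.0024 -0.3694 -0.1499]
shift in present tool axes [0.0032 0.368  0.1532] pos [ 0.3689 -0.1298  0.2424] q [-0.34  -0.083 -0.497  1.156  0.002  1.145] t 2.1 F [ 0.3 -0.6  0.5] gap 0.9988808197195388
```

```bash
python3 -c "
from go import *
import cv2,pickle
s=ctrl.snapshot('wrist');pickle.dump(s,open('pics/w1.pkl','wb'));cv2.imwrite('pics/w1.png',s['img'][:,:,::-1])
print(project(s,[.5322,-.0855,.086],True))"
```

```text
[[480.05933897 157.4558895 ]]
```

View pics/w1.png

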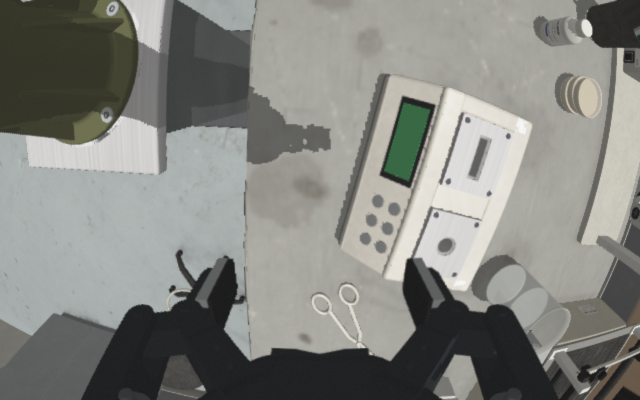

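Call:
carry_out(increments="0 0.041 0.017 0 0 0 -1;0 0.041 0.017 0 0 0 -1;0 0.041 0.017 0 0 0 -1;0 0.041 0.017 0 0 0 -1;0 0.041 0.017 0 0 0 -1;0 0.041 0.017 0 0 0 -1;0 0.041 0.017 0 0 0 -1;0 0.041 0.017 0 0 0 -1;0 0.041 0.017 0 0 0 -1;0 0 0 0 0 0 -1")

```text
time: 3.15
position: [0.4941, 0.2478, 0.2414]
orientation: [0.707, -0.028, 0.706, 0.028]
ft_force: [0.7, -0.8, -0.7]
finger_gap: 1.002
```

```bash
python3 -c "
from go import *
import cv2,pickle
s=ctrl.snapshot('wrist');pickle.dump(s,open('pics/w2.pkl','wb'));cv2.imwrite('pics/w2.png',s['img'][:,:,::-1])
need([.557,.263,.24],4.4)
print(project(s,[.557,.263,.119],True))"
```

```text
sign 1 rotvec tool [ 0.07 -0.04  0.04] shift in final axes [0.0014 0.0126 0.0651]
sign -1 rotvec tool [-1.7993e+02 -6.0000e-02 -6.0000e-02] shift in final axes [ 0.0014 -0.0126 -0.0651]
shift in present tool axes [0.0013 0.0125 0.0651] pos [0.4931 0.2454 0.2414] q [ 0.462  0.222 -0.169  1.18  -0.     1.955] t 3.2 F [ 0.  -1.9  0.3] gap 0.9997256503749886
[[393.32910713 183.82598392]]
```

View pics/w2.png

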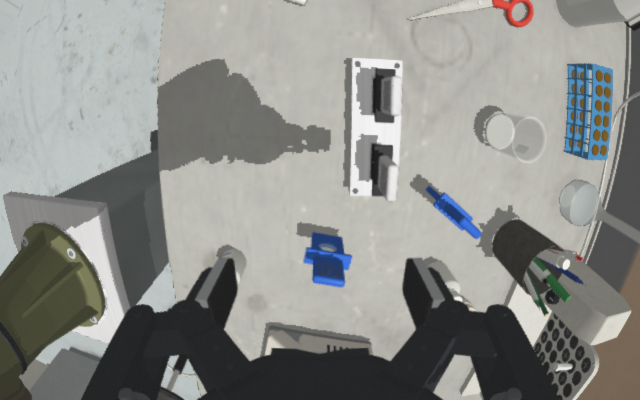

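w1 shows the slot at (480,157), matching the projected (480.1,157.5). w2 shows the filter tab's top near (391,181), with the prediction at (393,184). I'll crop w2 to measure it closely.

```bash
python3 -c "
import cv2
t=cv2.imread('pics/w2.png')
cv2.imwrite('pics/c4.png',cv2.resize(t[50:235,335:500],None,fx=3.2,fy=3.2,interpolation=cv2.INTER_CUBIC)) 
cv2.imwrite('pics/c5.png',cv2.resize(t[135:205,355:415],None,fx=8,fy=8,interpolation=cv2.INTER_CUBIC))
t=cv2.imread('pics/w1.png')
cv2.imwrite('pics/c6.png',cv2.resize(t[100:220,430:530],None,fx=5,fy=5,interpolation=cv2.INTER_CUBIC))"
```

```text
(no output)
```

View pics/c5.png

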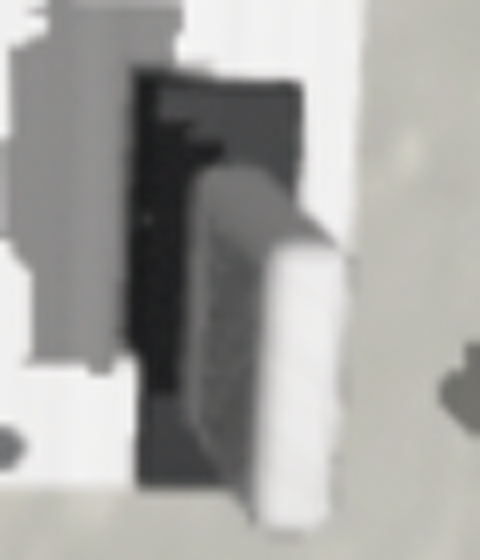

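View pics/c6.png

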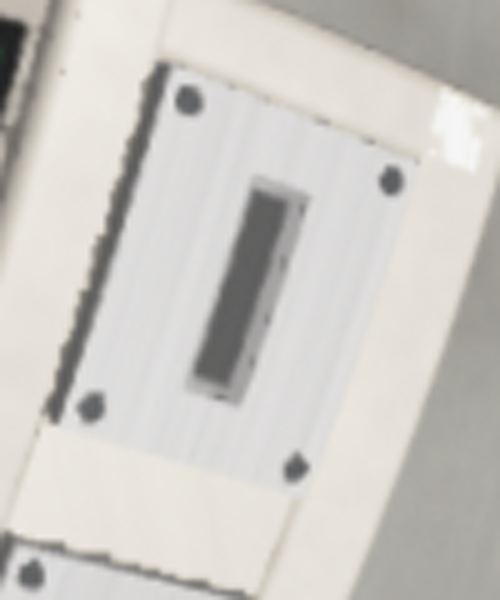

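```bash
python3 - <<'E'
from h import *
import pickle
np.set_printoptions(precision=4,suppress=True)
w=pickle.load(open("pics/w2.pkl","rb"))
c=np.array([(270,243),(340,250),(327,526),(258,522)])/8+[355,135]-.44
P=plane(w,c,.119,True);print(P,P.mean(0));d=P[0]-P[3]+P[1]-P[2];print("yaw",np.degrees(np.arctan2(-d[0],d[1])))
w=pickle.load(open("pics/w1.pkl","rb"))
for c in ([(253,178),(308,193),(240,403),(188,388)],[(188,100),(391,180),(294,467),(91,407)]):
    P=plane(w,np.array(c)/5+[430,100]-.4,.086,True);d=P[0]-P[3]+P[1]-P[2];print(P.mean(0),"yaw",np.degrees(np.arctan2(-d[0],d[1])))
t=pickle.load(open("pics/top0.pkl","rb"));print(plane(t,[[267,165],[293,225],[312,272]],.0,))
E
```

```text
[[0.5501 0.2793 0.119 ]
 [0.5579 0.2793 0.119 ]
 [0.5613 0.248  0.119 ]
 [0.5533 0.2479 0.119 ]] [0.5557 0.2636 0.119 ]
yaw 6.023262815677136
[ 0.5314 -0.086   0.086 ] yaw -8.071842722052665
[ 0.531  -0.0859  0.086 ] yaw -8.749374362384028
[[0.6604 0.2297 0.    ]
 [0.502  0.156  0.    ]
 [0.3841 0.1046 0.    ]]
```

Call:
carry_out(increments="0 0.0066 0.032 0 0 0 0;0 0.0066 0.032 0 0 0 0;0.03 0 0 0 0 0 0;0.03 0 0 0 0 0 0;0 0 0 0 0 0 0;0 0 0 0 0 0 0;0 0 0 0 0 0 0", newtons=60)

```text
time: 3.9
position: [0.5557, 0.2623, 0.1842]
orientation: [0.707, -0.026, 0.706, 0.027]
ft_force: [-0.0, 0.5, 0.3]
finger_gap: 0.498
```

```bash
python3 -c "
from go import *
import cv2,pickle
s=ctrl.snapshot('wrist');pickle.dump(s,open('pics/w3.pkl','wb'));cv2.imwrite('pics/w3.png',s['img'][:,:,::-1])
need([.556,.2635,.100],4.4)"
```

```text
sign 1 rotvec tool [-0.04  0.16 -0.05] shift in final axes [0.0844 0.0008 0.0002]
sign -1 rotvec tool [ 1.7996e+02 -9.0000e-02 -2.4000e-01] shift in final axes [ 0.0844 -0.0008 -0.0002]
shift in present tool axes [ 0.0844  0.0007 -0.    ] pos [0.5559 0.2627 0.1844] q [ 0.442  0.366 -0.107  1.095 -0.     1.936] t 3.95 F [-0.2  0.5  0.5] gap 0.4977196364228818
```

View pics/w3.png

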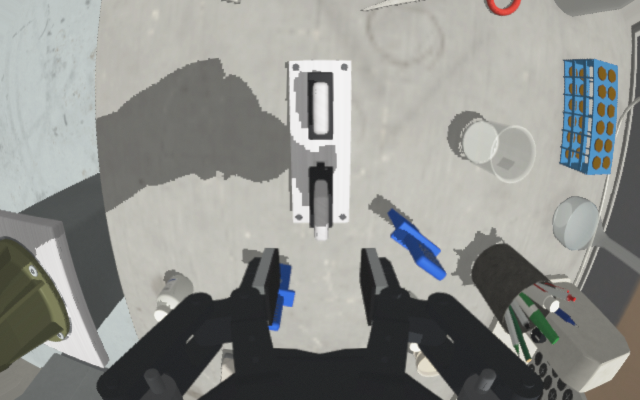

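The tab is centred between the jaws, at column 320 in w3. I'll go down and grip.

Call:
carry_out(increments="0.03 0.0007 0 0 0 0 0;0.03 0 0 0 0 0 0;0.015 0 0 0 0 0 0;0.009 0 0 0 0 0 0;0 0 0 0 0 0 0;0 0 0 0 0 0 0.9;0 0 0 0 0 0 1;0 0 0 0 0 0 1;0 0 0 0 0 0 1;0 0 0 0 0 0 1", newtons=60)

```text
time: 4.95
position: [0.556, 0.2642, 0.0999]
orientation: [0.708, -0.027, 0.706, 0.028]
ft_force: [0.3, 0.3, 5.9]
finger_gap: 0.107
```

```bash
python3 -c "
from go import *
import cv2,pickle
s=ctrl.snapshot('wrist');cv2.imwrite('pics/w4.png',s['img'][:,:,::-1])
need([.556,.2635,.20],4.4)"
```

```text
sign 1 rotvec tool [ 0.01  0.17 -0.06] shift in final axes [-0.1001 -0.0007 -0.    ]
sign -1 rotvec tool [-1.7999e+02  9.0000e-02  2.6000e-01] shift in final axes [-0.1001  0.0007  0.    ]
shift in present tool axes [-0.1001 -0.0006  0.0003] pos [0.556  0.2642 0.0999] q [ 0.444  0.429 -0.218  0.921 -0.     1.938] t 5.0 F [-0.  -0.9  6.8] gap 0.105209312355195
```

View pics/w4.png

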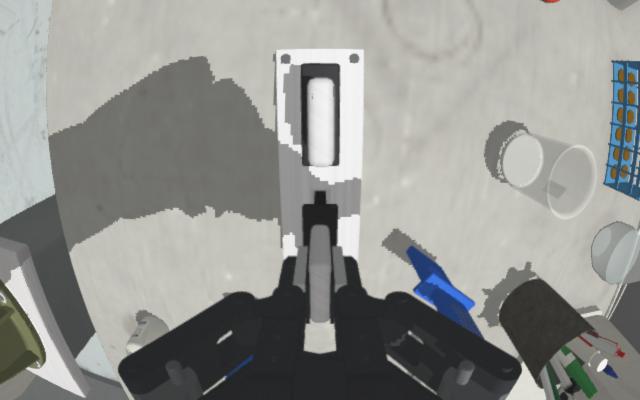

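Call:
carry_out(increments="-0.005 0 0 0 0 0 1;-0.01 0 0 0 0 0 1;-0.02 0 0 0 0 0 1;-0.025 0 0 0 0 0 1;-0.03 0 0 0 0 0 1;-0.03 0 0 0 0 0 1;-0.01 0 0 0 0 0 1;0 0 0 0 0 0 1;0 0 0 0 0 0 1", newtons=60)

```text
time: 5.9
position: [0.5541, 0.2634, 0.2271]
orientation: [0.706, -0.027, 0.707, 0.027]
ft_force: [-0.3, 0.8, -0.8]
finger_gap: 0.108
```

```bash
python3 -c "
from go import *
import cv2,pickle
for n in ('wrist','scene'):
  s=ctrl.snapshot(n);cv2.imwrite('pics/%s5.png'%n,s['img'][:,:,::-1]);pickle.dump(s,open('pics/%s5.pkl'%n,'wb'))
im=cv2.imread('pics/scene5.png');cv2.imwrite('pics/c7.png',cv2.resize(im[150:300,200:340],None,fx=4,fy=4,interpolation=cv2.INTER_CUBIC))
need([.5315,-.0858,.23],-8.9)"
```

```text
sign 1 rotvec tool [13.31 -0.17  0.09] shift in final axes [-0.0037 -0.3482  0.0321]
sign -1 rotvec tool [-1.6669e+02 -1.3000e-01 -2.5000e-01] shift in final axes [-0.0037  0.3482 -0.0321]
shift in present tool axes [-0.0031 -0.3463 -0.0489] pos [0.5536 0.2632 0.2263] q [ 0.444  0.347 -0.037  1.19   0.     1.938] t 6.0 F [-0.   0.3 -1.5] gap 0.10375534916684463
```

View pics/wrist5.png

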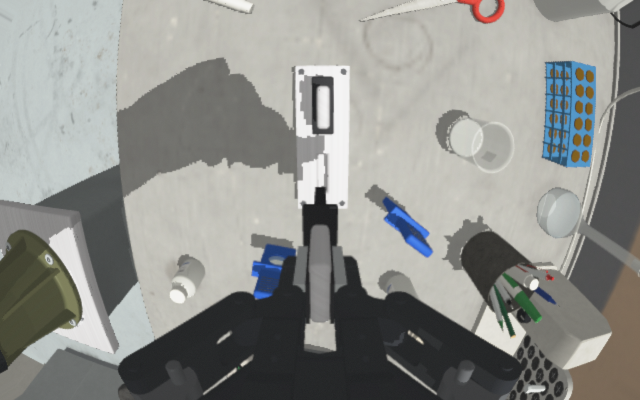

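View pics/c7.png

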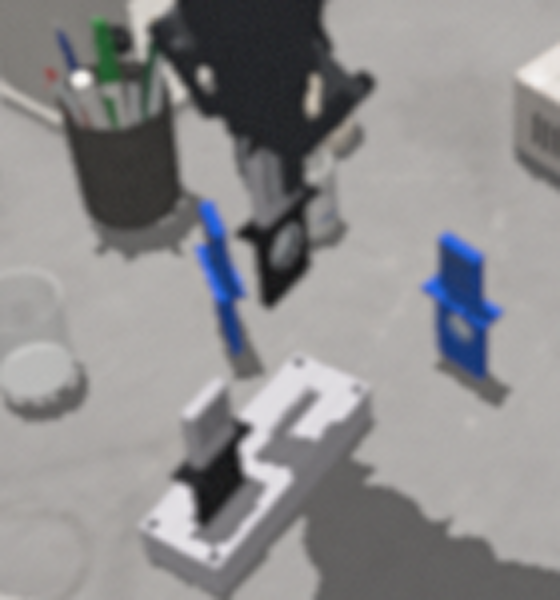

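The scene crop shows the windowed filter in the jaws, its stand slot empty, and the dark slide still in place. Next I'll measure where the filter sits in the grip from the shoulder and foot edges in wrist5, around (304–336,206) and (320,188).

```bash
python3 -c "
import cv2
t=cv2.imread('pics/wrist5.png')
t=cv2.convertScaleAbs(t,alpha=1.6,beta=30)
cv2.imwrite('pics/c8.png',cv2.resize(t[175:265,285:355],None,fx=6.5,fy=6.5,interpolation=cv2.INTER_CUBIC))"
```

```text
(no output)
```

View pics/c8.png

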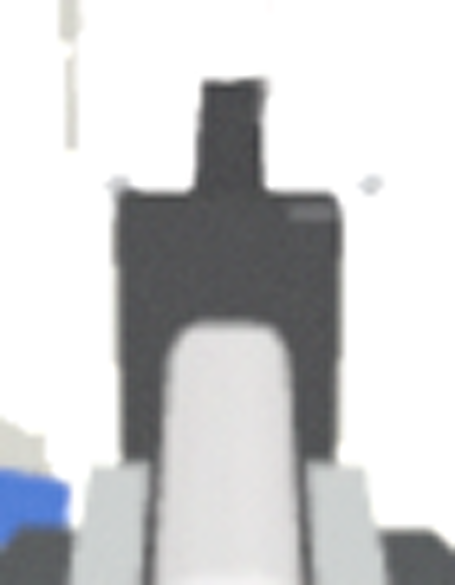

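```bash
python3 - <<'E'
from go import *
import pickle
np.set_printoptions(precision=4,suppress=True)
w=pickle.load(open("pics/wrist5.pkl","rb"))
p=np.array([0.5536,0.2632,0.2263]) 
o=ctrl.get_obs();A=rot(o["orientation"]).as_matrix();print(o["position"])
p=w["eye"]-A@np.array([-.132,.084,-.001])
print("tcp est",p)
f=lambda c,dz:A.T@(plane(w,np.array([c])/6.5+[285,175]-.42,p[2]-dz,True)[0]-p)
print("shoulder under edge",f((230,190),.0319)," top edge",f((230,190),.0269))
print("tab base",f((228,325),.0269),"foot lowest",f((235,80),.0899),f((235,80),.0859))
print("sh corners",f((117,192),.0269),f((342,192),.0269))
E
```

```text
[0.5536 0.2632 0.2263]
tcp est [0.5539 0.2646 0.2271]
shoulder under edge [ 0.0319  0.0238 -0.0004]  top edge [ 0.0269  0.0256 -0.0004]
tab base [ 0.0269  0.0132 -0.0006] foot lowest [0.0899 0.016  0.0004] [0.0859 0.0172 0.0004]
sh corners [ 0.0269  0.0254 -0.0099] [0.0268 0.0254 0.009 ]
```

Call:
carry_out(increments="0 -0.023 -0.003 0 0 0 1;0 -0.043 -0.006 0 0 0 1;0 -0.043 -0.006 0 0 0 1;0 -0.043 -0.006 0 0 0 1;0 -0.043 -0.006 0 0 0 1;0 -0.043 -0.006 3.3 0 0 1;0 -0.043 -0.006 3.3 0 0 1;0 -0.040 -0.006 3.3 0 0 1;0 -0.024 -0.004 3.4 0 0 1;0 0 0 0 0 0 1")

```text
time: 7.0
position: [0.5194, -0.0852, 0.2269]
orientation: [0.704, 0.056, 0.706, -0.057]
ft_force: [-0.2, -0.1, -0.8]
finger_gap: 0.107
```

Call:
carry_out(increments="0 0 0 0 0 0 1;0 0 0 0 0 0 1;0 0 0 0 0 0 1")

```text
time: 7.3
position: [0.5212, -0.0815, 0.2279]
orientation: [0.705, 0.054, 0.705, -0.054]
ft_force: [-1.2, 0.1, -0.5]
finger_gap: 0.105
```

```bash
python3 -c "
from go import *
need([.5315,-.0843,.195],-8.9)"
```

```text
sign 1 rotvec tool [ 0.12 -0.04 -0.01] shift in final axes [ 0.0329 -0.0012  0.0106]
sign -1 rotvec tool [-1.7988e+02  2.0000e-02 -6.0000e-02] shift in final axes [ 0.0329  0.0012 -0.0106]
shift in present tool axes [ 0.0329 -0.0012  0.0106] pos [ 0.5212 -0.0815  0.2279] q [-0.155  0.185 -0.247  1.14   0.     1.569] t 7.3 F [-1.2  0.1 -0.5] gap 0.10454645621876141
```

Call:
carry_out(increments="0.012 -0.0012 0.0106 0.1 0 0 1;0.013 0 0 0 0 0 1;0.012 0 0 0 0 0 1;0 0 0 0 0 0 1;0 0 0 0 0 0 1;0 0 0 0 0 0 1")

```text
time: 7.9
position: [0.5315, -0.0854, 0.1916]
orientation: [0.705, 0.055, 0.705, -0.055]
ft_force: [0.6, -0.7, -1.1]
finger_gap: 0.104
```

```bash
python3 -c "
from go import *
import cv2,pickle
need([.5315,-.0843,.185],-8.9)
for n in ('wrist','scene','top'):
  s=ctrl.snapshot(n);cv2.imwrite('pics/%s6.png'%n,s['img'][:,:,::-1]);pickle.dump(s,open('pics/%s6.pkl'%n,'wb'))
t=cv2.convertScaleAbs(cv2.imread('pics/wrist6.png'),alpha=1.3,beta=20)
cv2.imwrite('pics/c9.png',cv2.resize(t[135:265,255:385],None,fx=4.6,fy=4.6,interpolation=cv2.INTER_CUBIC))
t=cv2.imread('pics/scene6.png')
cv2.imwrite('pics/c10.png',cv2.resize(t[90:220,320:450],None,fx=4.6,fy=4.6,interpolation=cv2.INTER_CUBIC))"
```

```text
sign 1 rotvec tool [-0.09  0.02  0.  ] shift in final axes [ 0.0066  0.0011 -0.0002]
sign -1 rotvec tool [ 1.7991e+02  0.0000e+00 -3.0000e-02] shift in final axes [ 0.0066 -0.0011  0.0002]
shift in present tool axes [ 0.0066  0.0011 -0.0002] pos [ 0.5315 -0.0854  0.1916] q [-0.159  0.224 -0.282  1.064 -0.     1.569] t 7.9 F [ 0.6 -0.7 -1.1] gap 0.10406078851538171
```

View pics/c9.png

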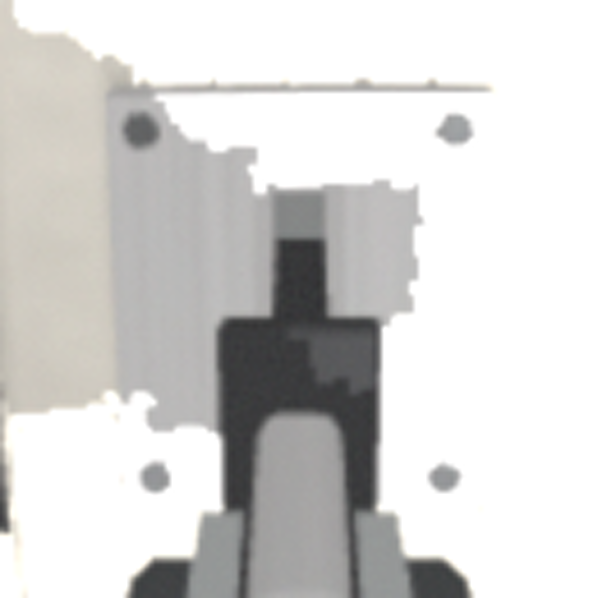

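View pics/c10.png

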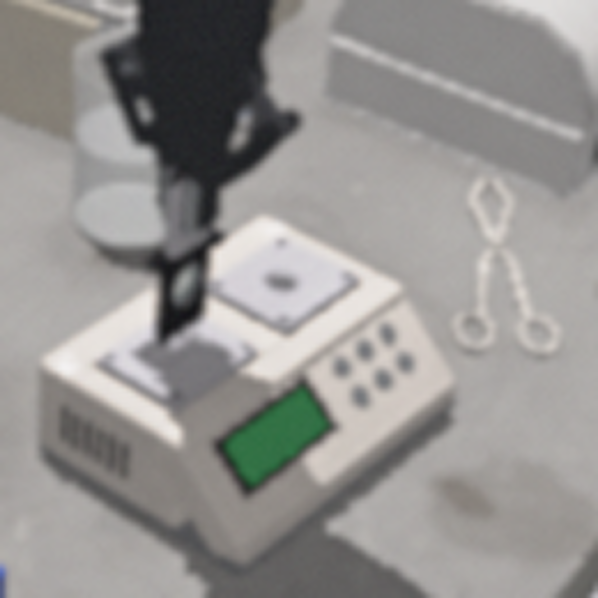

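```bash
python3 - <<'E'
from go import *
import pickle
np.set_printoptions(precision=4,suppress=True)
w=pickle.load(open("pics/wrist6.pkl","rb"))
o=ctrl.get_obs();A=rot(o["orientation"]).as_matrix();p=o["position"]
f=lambda c,z:(A.T@(plane(w,np.array(c)/4.6+[255,135]-.39,z,True)-p).T).T
H=f([(141,130),(455,129),(155,478),(443,478)],.086);print(H,"slot ctr",H.mean(0),"yaw err",np.degrees((H[0]-H[2]+H[1]-H[3])[2]/(H[0]-H[2]+H[1]-H[3])[1]))
print("slot far end",f([(299,189)],.086),"(expect ctr+24)")
print("foot end",f([(301,240)],p[2]-.0899),"(ctr+18.5)", "blade end",f([(301,240)],p[2]-.0859),"(ctr+20)")
print("shoulder end",f([(299,319)],p[2]-.0319),"(ctr+27)")
t=pickle.load(open("pics/top6.pkl","rb"))
E
```

```text
[[ 0.1059  0.032  -0.028 ]
 [ 0.1059  0.0322  0.0258]
 [ 0.1059 -0.0341 -0.0278]
 [ 0.1059 -0.0341  0.026 ]] slot ctr [ 0.1059 -0.001  -0.001 ] yaw err -0.1856255015739071
slot far end [[ 0.1059  0.0214 -0.0009]] (expect ctr+24)
foot end [[ 0.0899  0.0171 -0.0006]] (ctr+18.5) blade end [[ 0.0859  0.0184 -0.0006]] (ctr+20)
shoulder end [[ 0.0319  0.0248 -0.0009]] (ctr+27)
```

The filter and slot agree to under 1 mm across both axes: slot centre at (-1.0…-2.6, -1.0) mm and filter at (-1.5…-2.2, -0.6…-0.9) mm in tool y,z. I'll lower it gently.

Call:
carry_out(increments="0.008 0 0 0 0 0 1;0.005 0 0 0 0 0 1;0.005 0 0 0 0 0 1;0.005 0 0 0 0 0 1;0.005 0 0 0 0 0 1;0 0 0 0 0 0 1;0 0 0 0 0 0 1", newtons=80)

```text
time: 8.75
position: [0.5313, -0.0853, 0.1632]
orientation: [0.705, 0.055, 0.705, -0.055]
ft_force: [-0.1, 0.3, -1.6]
finger_gap: 0.103
```

```bash
python3 -c "
from go import *
need([.5315,-.0843,.1179],-8.9);print(ctrl.get_obs()['ft_torque'].round(2))"
```

```text
sign 1 rotvec tool [-0.1  -0.02  0.  ] shift in final axes [0.0453 0.0011 0.    ]
sign -1 rotvec tool [1.799e+02 0.000e+00 3.000e-02] shift in final axes [ 0.0453 -0.0011 -0.    ]
shift in present tool axes [0.0453 0.0011 0.    ] pos [ 0.5313 -0.0853  0.1632] q [-0.159  0.244 -0.325  1.002 -0.     1.569] t 8.75 F [-0.1  0.3 -1.6] gap 0.10255503519777612
[ 0.01 -0.01 -0.01]
```

No contact force, and the foot is 13 mm inside the mouth.

Call:
carry_out(increments="0.006 0 0 0 0 0 1;0.006 0 0 0 0 0 1;0.006 0 0 0 0 0 1;0.006 0 0 0 0 0 1;0.004 0 0 0 0 0 1;0 0 0 0 0 0 1;0 0 0 0 0 0 1")

```text
time: 9.45
position: [0.5314, -0.0853, 0.1352]
orientation: [0.705, 0.055, 0.705, -0.055]
ft_force: [-0.1, 0.7, -0.8]
finger_gap: 0.103
```

Call:
carry_out(increments="0.004 0 0 0 0 0 1;0.004 0 0 0 0 0 1;0.004 0 0 0 0 0 1;0.002 0 0 0 0 0 1;0 0 0 0 0 0 1;0 0 0 0 0 0 1")

```text
time: 10.05
position: [0.532, -0.0854, 0.1217]
orientation: [0.705, 0.055, 0.705, -0.055]
ft_force: [1.3, -0.7, 3.4]
finger_gap: 0.102
```

```bash
python3 -c "
from go import *
need([.5315,-.0843,.1179],-8.9);print(ctrl.get_obs()['ft_torque'].round(2))"
```

```text
sign 1 rotvec tool [-0.09  0.06  0.  ] shift in final axes [ 0.0038  0.0011 -0.0006]
sign -1 rotvec tool [ 1.7991e+02  0.0000e+00 -1.0000e-01] shift in final axes [ 0.0038 -0.0011  0.0006]
shift in present tool axes [ 0.0038  0.0011 -0.0007] pos [ 0.532  -0.0854  0.1217] q [-0.159  0.279 -0.381  0.909 -0.     1.569] t 10.05 F [ 1.3 -0.7  3.4] gap 0.10204162699742197
[-0.1  -0.35 -0.03]
```

The spring force is showing (about 4.5 N). I'll press the last 4 mm slowly.

Call:
carry_out(increments="0.002 0 0 0 0 0 1;0.001 0 0 0 0 0 1;0.001 0 0 0 0 0 1;0 0 0 0 0 0 1;0 0 0 0 0 0 1")

```text
time: 10.55
position: [0.532, -0.0854, 0.118]
orientation: [0.705, 0.055, 0.704, -0.055]
ft_force: [1.2, 0.1, 8.3]
finger_gap: 0.1
```

Call:
carry_out(increments="0.001 0 0 0 0 0 1;0 0 0 0 0 0 1;0 0 0 0 0 0 1")

```text
time: 10.85
position: [0.5321, -0.0855, 0.1179]
orientation: [0.706, 0.055, 0.704, -0.056]
ft_force: [-1.7, 0.4, 15.9]
finger_gap: 0.1
```

```bash
python3 -c "
from go import *
import cv2,pickle
need([.5315,-.0843,.1179],-8.9);print(ctrl.get_obs()['ft_torque'].round(2))
for n in ('wrist','scene'):
  s=ctrl.snapshot(n);cv2.imwrite('pics/%s7.png'%n,s['img'][:,:,::-1]);pickle.dump(s,open('pics/%s7.pkl'%n,'wb'))
t=cv2.convertScaleAbs(cv2.imread('pics/wrist7.png'),alpha=1.3,beta=20)
t2=cv2.imread('pics/scene7.png')
cv2.imwrite('pics/c11.png',cv2.hconcat([cv2.resize(t[135:265,255:385],None,fx=3,fy=3,interpolation=cv2.INTER_CUBIC),cv2.resize(t2[130:195,335:400],None,fx=6,fy=6,interpolation=cv2.INTER_CUBIC)]))"
```

```text
sign 1 rotvec tool [-0.09  0.11  0.  ] shift in final axes [ 0.      0.0011 -0.0007]
sign -1 rotvec tool [ 1.7991e+02  0.0000e+00 -1.7000e-01] shift in final axes [ 0.     -0.0011  0.0007]
shift in present tool axes [ 0.      0.0011 -0.0007] pos [ 0.5321 -0.0855  0.1179] q [-0.159  0.282 -0.387  0.9   -0.     1.569] t 10.85 F [-1.7  0.4 15.9] gap 0.10011083077084802
[0.09 0.57 0.04]
```

View pics/c11.png

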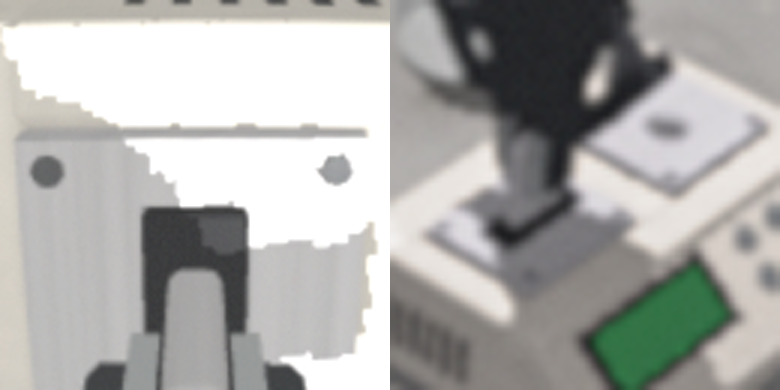

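Call:
carry_out(increments="0.0005 0 0 0 0 0 1;0 0 0 0 0 0 1;0 0 0 0 0 0 1;0 0 0 0 0 0 1;0 0 0 0 0 0 1;0 0 0 0 0 0 1;0 0 0 0 0 0 1;0 0 0 0 0 0 1")

```text
time: 11.75
position: [0.5321, -0.0855, 0.1179]
orientation: [0.706, 0.055, 0.704, -0.056]
ft_force: [-3.7, 0.1, 20.2]
finger_gap: 0.1
```

```bash
python3 -c "
from go import *
import cv2
o=ctrl.get_obs();print(o['position'].round(4),o['ft_force'].round(1),o['ft_torque'].round(2),o['qvel'].round(4))
s=ctrl.snapshot('top');cv2.imwrite('pics/top8.png',s['img'][:,:,::-1])"
```

```text
[ 0.5321 -0.0855  0.1179] [-3.7  0.1 20.2] [ 0.1   0.84 -0.04] [ 0.001   0.0015 -0.0003 -0.0005 -0.0003 -0.0001]
```

View pics/top8.png

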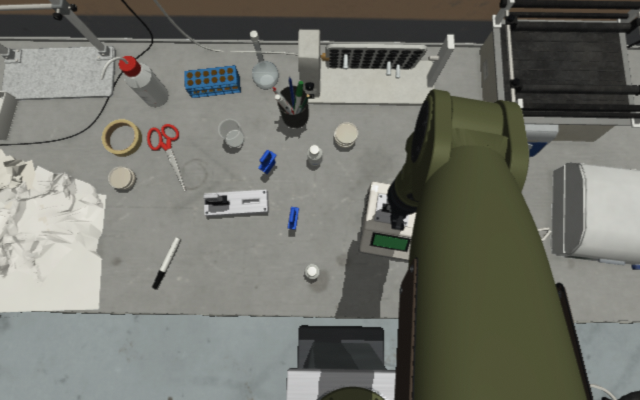

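The top view shows the dark slide at (216,201), the bottles at (315,153) and (312,272), the beaker at (231,134) and the dishes at (345,134), all where they were. The filter holds steady at full depth, so I'm handing in.

```bash
python3 -c "
from bench import ctrl
print(ctrl.close_job());o=ctrl.get_obs();print(o['time'],o['position'],o['ft_force'])"
```

```text
the job is handed in; nothing more can be done
None
the job is handed in; nothing more can be done
```

The check filter is in the slotted adapter, pressed down until its shoulder met the top face, and I handed in at about 11.8 s with the arm still holding it by the tab. The interface gave no verdict.

- **Seating:** the tool stopped at z = 0.1179 m, exactly the height expected with the shoulder home. Pressing 1.5 mm further only raised the force from about 8 N to 20 N, with no more movement. The camera views show the shoulder lying on the adapter.
- **Stability:** it held still for 0.8 s with the grip opening unchanged, so I saw no sign of the filter slipping in the jaws.
- **Everything else:** in the last top view the dark slide, bottles, beaker and dishes are where they started.
- **Disagreements:** the wrist-camera estimates of the filter's position along its width differed by about 1–2 mm. That is within the camera calibration and the slot's lead-in. At the end a small side force of about 4 N and a moment of 0.8 N m remained, from the slot guiding the blade about 0.7 mm.

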